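Turn the reversible griddle plate over on the porch-table grill

TASK

The little red table grill has its griddle plate on with the ribbed side up. Lift the plate off, turn it over, and seat it back on the grill's two pins with the smooth pale side up, lying fully down on the ledges and let go; lower it on rather than dropping it. You may stand the plate in the wire rack to change your grip, but do not knock the bottles, the tumbler or the little blue bowl about.

Things in the scene. Friction and masses are not known exactly. Their poses are not given: they have to be found in the camera images.
- grill: Small red table grill, fixed, 140 x 140 mm; origin under its centre at table height, z up. Open in the middle (copper loop); the plate rests on two ledges, 30 mm wide, tops 65 mm above the table, along the grill's y, centred at x = -55 and +55 mm. A black knob marks the -x side. Nothing of the grill reaches beyond y = +-70 mm.
- big_pin (a point): Big brass locating pin, 12 mm diameter, tapered tip, standing 15 mm up from the grill's ledge at grill x = -46 mm, y = 0. The point is on its axis 68 mm above the table: where the middle of the big hole is when the plate is seated.
- small_pin (a point): Small brass locating pin, 8 mm diameter, tapered tip, standing 15 mm up from the other ledge at grill x = +42 mm, y = 0. The point is on its axis 68 mm above the table: where the middle of the small hole is when the plate is seated.
- plate: Reversible griddle plate, loose, 0.24 to 0.36 kg: core 120 (x) x 160 (y) x 6 mm; origin in the middle of the core, z out of the dark ribbed face (five ribs along y, 3 mm high, within 27 mm of the middle line); the -z face is smooth and pale. Starts seated, ribs up, axes along the grill's. Turned over about its x (the line through the holes) it fits again, origin 68 mm up; end for end it does not.
- big_hole (a point): Middle of the plate's big through hole (15 mm), at half the thickness; plate x = -46 mm, y = 0
- small_hole (a point): Middle of the plate's small through hole (11 mm), at half the thickness; plate x = +42 mm, y = 0
- tab_left (a point): Holding point in the orange tab on the plate's +y short edge, at plate y = +105 mm, axes as the plate. The tab is 28 mm wide (x), 14 mm thick (centred on the core) and reaches from y = 80 to 122 mm; nothing is beneath it but the table when the plate is seated.
- tab_right (a point): Holding point in the like orange tab on the plate's -y short edge, at plate y = -105 mm, axes as the plate. Same sizes: 28 mm wide, 14 mm thick, from y = -80 to -122 mm.
- rack: White wood and wire plate rack, fixed; base 140 (x) x 100 (y) x 8 mm; origin under its centre at table height, z up. Holds the plate on a short edge, its plane along the rack's x and z, either face either way. The edge stands on two wooden blocks (tops 55 mm up, x = 33 to 63 mm either way, 50 mm deep in y); the lower tab hangs in the open gap between them.
- slot (a point): Middle of the rack's slot, 55 mm above the table, axes as the rack. The core stands between two pairs of steel wires at rack x = -47 and +47 mm: 11 mm clear, upright to 105 mm above the table, then flaring to 35 mm at 125 mm. A standing plate has its centre 135 mm and its upper tab's holding point 240 mm above the table, and may lean up to 5 degrees.
- growler: Bystander: amber bottle with a paper label, 90 mm diameter, 200 mm tall, origin under its centre
- water_bottle: Bystander: green glass bottle, 68 mm diameter, 220 mm tall, origin under its centre
- tumbler: Bystander: clear glass tumbler, 72 mm diameter, 90 mm tall, origin under its centre
- dip_bowl: Bystander: small blue ceramic dip bowl, 60 mm diameter, 35 mm tall, origin under its centre

How it is judged:
By the outcome, as a careful person would: the job done as asked, in the order asked, and still so for the second after the job is handed in, with the robot touching nothing.
It also fails if it takes over 58 s, if anything falls off the work surface, if the arm or the gripper's body presses on something with over 40 N, if the wrist force passes 120 N, or if a joint passes its speed limit or range.

ROBOT

A 7-joint arm with a two-finger parallel gripper is mounted at the origin on the work surface. World frame = base frame: x ahead of the robot, y to its left, z up, the work surface at z = 0. Lengths are in m, angles in degrees, forces in N, time in s.
With the tool pointing down it reaches from about 0.35 to 0.775 m from the base axis. Payload 3.1 kg.
Tool frame: the origin (TCP) lies on the centre line of the jaws, within the pads' length; the fingertips stand 17 mm ahead of it and the grasp point (between the pads) lies 2 mm behind it (robot.tip_reach is the distance from the TCP to the fingertips, in m); z points along the fingers, y is the direction in which the jaws open and shut (so a half turn about z gives the same grasp; the last joint's range is limited). The gripper opens to 85 mm and grips with 20 to 120 N. Pads are 22 mm wide; open, the fingers measure 114 mm over their backs; the gripper's body (76 mm by 85 mm) begins 54 mm behind the grasp point. The pads swing forward as they close: fully open they stand 13 mm farther back than shut.
Start: joints at [-71.201, 17.813, 0.802, 86.603, -0.252, 75.585, -1.558], TCP at [0.199, 0.513, 0.248] pointing down, gripper open.
Joint ranges: [-154.91, 154.91], [-16.99, 109.72], [-72.82, 74.43], [7.12, 147.25], [-82.49, 262.49], [11.32, 116.49], [-174.64, 174.64]. Speed limits (degrees/s): [159.86, 159.86, 180, 180, 180, 180, 180].

INTERFACE

Orientations are given as [roll, pitch, yaw] about the fixed x, y, z axes, in that order (R = Rz(yaw) Ry(pitch) Rx(roll)).
In Python, from station import robot, fingers, vision, workorder, recognise gives the robot as it stands. Calls block until the motion is done:
- robot.move_to(position, orientation): joint-space move of the TCP to a pose.
- robot.line_to(position, orientation=None, velocity=0.15, f_stop=None): straight line of the TCP; orientation=None keeps the orientation; velocity is the mean speed in m/s. With f_stop (N) it stops when the force on the tool has changed by that much, and returns True; else False.
- robot.move_j(angles): joint-space move.
- fingers.gripper_to(opening, force=None): opening from 0.0 (shut) to 1.0 (fully open); force is the grip in N (None keeps the last); returns when the fingers have stopped.
- robot.pause(seconds).
- robot.inverse_kinematics(position, orientation): joint angles nearest the present ones, or None.
- vision.grab_frame(name): name is "side" or "top"; returns the picture (480x640x3 uint8, red, green, blue); there is no depth.
- vision.calibration(name): a dict with "mtx" (3x3 intrinsics, pixels), "extrinsics" (4x4, takes a point from world to camera coordinates). Camera axes: x right, y up, looking along -z (the intrinsics and any distortion apply to the point x, -y, -z); pixel columns grow to the right and rows downward; lengths in m; the calibration is good to about 2 mm. A picture is of the moment at which its call begins. calibration takes no time and is no camera call.
A pose or a line that the arm cannot do raises robot.PlanningError and nothing moves.
- workorder.close_job(): hands the job in, once; it reports no verdict.
Trained networks look in the newest picture that a camera, given by its name, has taken for a name from the list of things; names that differ only in an ending like _2 or _b are one class to them, and where a whole thing is asked for, a point or a joint stands for the part that bears it (a point fixed in the world has none). Each returns a list of dicts, best first, with "p" (0 to 1); they miss things now and then, are a little off and sometimes report something else, mostly with a low value. They report only what shows in the picture. A call takes as long as a camera call.
- recognise(label, camera): "rect" ([centre column, centre row, width, height] in pixels, round what is visible of it).
Readings, each from a call of its own:
- robot.current_time_s(): time.
- robot.current_joint_positions(): joint angles.
- robot.current_dq(): joint speeds.
- robot.current_joint_torque(): joint torques, N m.
- robot.current_tool_pos(): TCP position.
- robot.current_eef_rot(): TCP orientation.
- robot.current_contact_force(): force on the tool from outside, world axes, zero at the start.
- robot.current_torque(): the same for the moment, N m.
- robot.current_finger_gap(): opening from 0.0 (shut) to 1.0 (fully open).
Only numpy, scipy, OpenCV 4.12 (cv2) and the standard library are available. Lean on these libraries where they do the work, as an engineer would, in place of code of your own. Each camera call takes 0.05 s, during which the arm holds its last target.

## Working session

There is one attempt and no reset: what is moved stays moved. The work goes in short steps, each a Python script; the robot and the scene stay as the last script left them, time stands still between calls to the robot, and variables do not carry over. Pictures are saved under pics/ and viewed, and the job is handed in when it is done.

```bash
mkdir -p pics; ls; python3 - <<'E'
from station import robot, fingers, vision, workorder, recognise
import cv2
for n in ("side","top"):
    f=vision.grab_frame(n); cv2.imwrite(f"pics/{n}0.png",f[:,:,::-1]); c=vision.calibration(n); print(n,c)
    for l in ["grill","plate","rack","big_pin","small_pin","big_hole","small_hole","tab_left","tab_right","slot","growler","water_bottle","tumbler","dip_bowl"]:
        print(l,[(round(d["p"],2),[round(v) for v in d["rect"]]) for d in recognise(l,n)[:3]])
print(robot.current_time_s(), robot.tip_reach)
E
```

```text
pics
side {'mtx': array([[504.96843926,   0.        , 309.7579707 ],
       [  0.        , 504.96843926, 249.45596804],
       [  0.        ,   0.        ,   1.        ]]), 'extrinsics': array([[ 0.9968859 , -0.07760102, -0.01402117, -0.5553313 ],
       [ 0.06667957,  0.73458231,  0.67523527, -0.11122398],
       [-0.04209925, -0.67406744,  0.73746914, -0.96033783],
       [ 0.        ,  0.        ,  0.        ,  1.        ]])}
grill [(0.78, [313, 220, 90, 70]), (0.61, [410, 217, 52, 94]), (0.59, [437, 296, 51, 107])]
plate [(0.72, [316, 211, 75, 84])]
rack [(0.93, [308, 350, 85, 86]), (0.17, [437, 295, 54, 107])]
big_pin [(0.72, [313, 220, 90, 76])]
small_pin [(0.74, [311, 221, 83, 74]), (0.35, [309, 351, 85, 87])]
big_hole [(0.91, [314, 210, 78, 82])]
small_hole [(0.6, [312, 210, 82, 85])]
tab_left [(0.57, [314, 210, 78, 80])]
tab_right [(0.6, [314, 211, 80, 84])]
slot [(0.73, [310, 349, 82, 82]), (0.33, [313, 211, 80, 87])]
growler [(0.7, [312, 209, 82, 82]), (0.65, [313, 222, 86, 74]), (0.59, [411, 218, 56, 92])]
water_bottle [(0.84, [438, 297, 52, 106])]
tumbler [(0.92, [226, 2
[... 427 characters left out ...]
6, -0.96977072],
       [ 0.        ,  0.        ,  0.        ,  1.        ]])}
grill [(0.82, [244, 244, 89, 88]), (0.22, [241, 240, 126, 80])]
plate [(0.96, [242, 242, 129, 80])]
rack [(0.7, [400, 263, 56, 70])]
big_pin [(0.87, [245, 242, 91, 90])]
small_pin [(0.98, [243, 245, 85, 91])]
big_hole [(0.66, [241, 240, 130, 75]), (0.18, [244, 242, 91, 88])]
small_hole [(0.84, [242, 242, 125, 75])]
tab_left [(0.57, [243, 241, 124, 79])]
tab_right [(0.76, [241, 240, 127, 79])]
slot [(0.61, [401, 261, 58, 72])]
growler [(0.96, [284, 146, 52, 64])]
water_bottle [(0.88, [386, 144, 38, 62])]
tumbler [(0.69, [308, 326, 37, 39])]
dip_bowl [(0.98, [331, 195, 32, 28]), (0.3, [389, 145, 41, 62])]
1.5 0.017
```

View pics/side0.png

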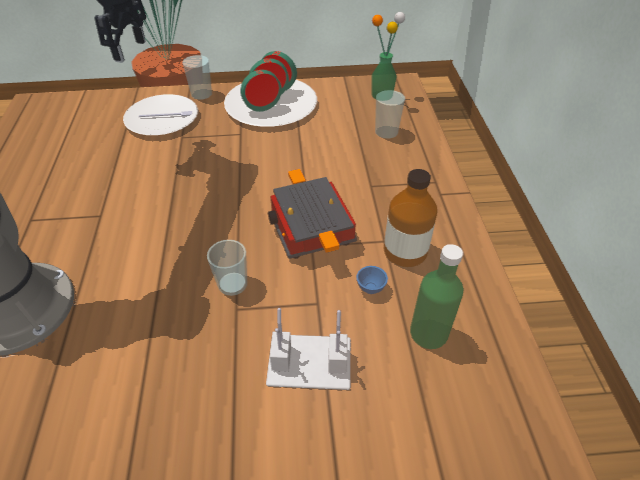

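View pics/top0.png

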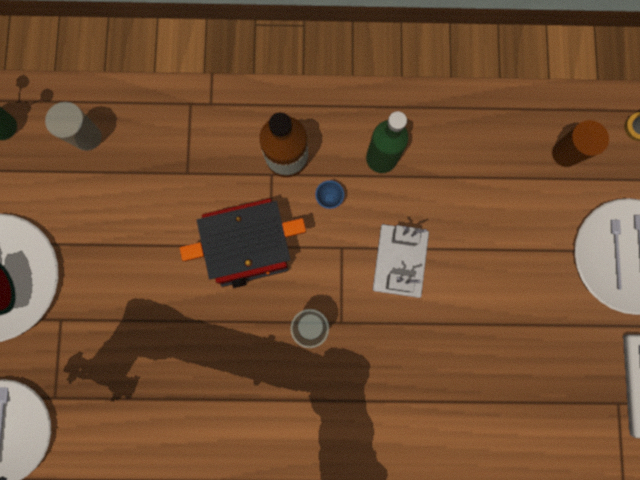

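```bash
python3 - <<'E'
import cv2
t=cv2.imread("pics/top0.png"); s=cv2.imread("pics/side0.png")
cv2.imwrite("pics/topz.png",cv2.resize(t[190:310,160:440],(0,0),fx=2.85,fy=2.85,interpolation=cv2.INTER_CUBIC))
cv2.imwrite("pics/sidez.png",cv2.resize(s[150:400,180:470],(0,0),fx=2.3,fy=2.3,interpolation=cv2.INTER_CUBIC))
E
```

```text
(no output)
```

View pics/topz.png

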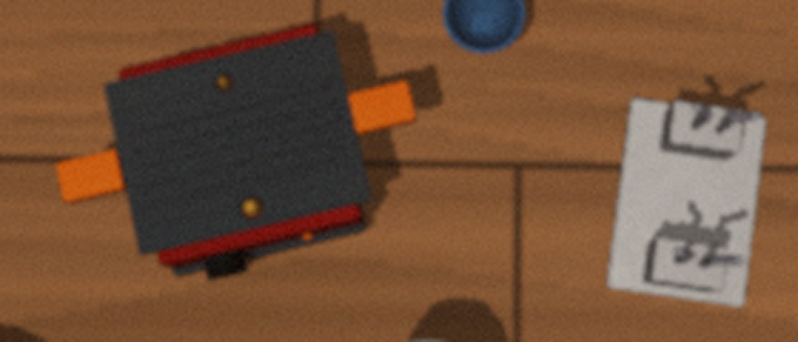

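View pics/sidez.png

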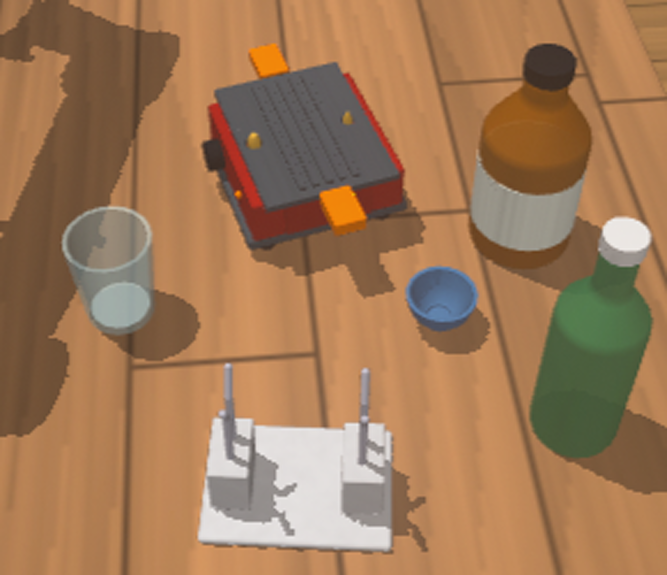

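The side view shows the grill around (313,215) with the knob on its left, towards the robot. The rack is at (308,350), the bowl at (372,279) and the tumbler at (228,268). The top view shows orange tabs at (193,252) and (294,228), and pins at (238,219) and (248,262). I'll fit poses next.

```bash
cat > h.py <<'E'
import numpy as np, cv2
from scipy.optimize import minimize
from scipy.spatial.transform import Rotation as Rn
from station import vision
CAL={n:vision.calibration(n) for n in("side","top")}
def proj(n,P):
    c=CAL[n];P=np.atleast_2d(P);E=c["extrinsics"]
    q=P@E[:3,:3].T+E[:3,3];q=q*[1,-1,-1]
    u=q@c["mtx"].T;return u[:,:2]/u[:,2:]
def ray(n,uv,z):
    c=CAL[n];E=c["extrinsics"];d=np.linalg.inv(c["mtx"])@[uv[0],uv[1],1];d=d*[1,-1,-1]
    d=E[:3,:3].T@d;o=-E[:3,:3].T@E[:3,3];return o+d*(z-o[2])/d[2]
def rect2(n,l,z): pass
def box(x0,x1,y0,y1,z0,z1): return np.array([[x,y,z] for x in(x0,x1) for y in(y0,y1) for z in(z0,z1)])
def tf(p,B):
    c,s=np.cos(p[2]),np.sin(p[2]);return B@np.array([[c,s,0],[-s,c,0],[0,0,1]])+[p[0],p[1],0]
S=4
def mask(n,polys):
    m=np.zeros((480*S,640*S),np.uint8)
    for B in polys:
        h=cv2.convexHull(proj(n,B).astype(np.float32));cv2.fillPoly(m,[np.round((h+.5)*S-.5).astype(np.int32)],1)
    return cv2.resize(m.astype(np.float32),(640,480),interpolation=cv2.INTER_AREA)
def fit(obs,boxes,p0):
    # obs: {cam:mask float}
    def f(p):
        e=0
        for n,o in obs.items():
            e+=np.abs(mask(n,[tf(p,B) for B in boxes])-o).sum()/o.sum()
        return e
    best=None
    p=np.array(p0,float)
    for sc in(.01,.004,.002):
        r=minimize(f,p,method="Nelder-Mead",options=dict(initial_simplex=[p]+[p+d for d in np.diag([sc,sc,sc*8])],maxiter=90,xatol=1e-5));p=r.x
    return p,r.fun
def orange(f):
    h=cv2.cvtColor(f,cv2.COLOR_RGB2HSV);return ((h[...,0]>8)&(h[...,0]<22)&(h[...,1]>215)&(h[...,2]>110))
E
python3 - <<'E'
from h import *
f={n:cv2.imread(f"pics/{n}0.png")[:,:,::-1] for n in("side","top")}
# coarse from top tabs
a=ray("top",(193,252),.075);b=ray("top",(294,228),.075);print("tabs",a,b,np.linalg.norm(a-b))
d=(a-b)[:2];yaw=np.arctan2(-d[0],d[1]);p0=[*(a+b)[:2]/2,yaw];print(p0)
P0=np.array(p0)
obs={}
for n in f:
    m=orange(np.ascontiguousarray(f[n])).astype(np.uint8)
    roi=mask(n,[tf(P0,box(-.03,.03,*s,.05,.09)) for s in((.07,.135),(-.135,-.07))])>0
    obs[n]=(m*roi).astype(np.float32);print(n,obs[n].sum())
    cv2.imwrite(f"pics/m_{n}.png",obs[n]*255)
tb=[box(-.014,.014,.08,.122,.061,.075),box(-.014,.014,-.122,-.08,.061,.075)]
for k in("side","top",None):
    o=obs if k is None else {k:obs[k]}
    p,e=fit(o,tb,p0);print(k,p[:2].round(4),np.degrees(p[2]).round(2),round(e,3))
# pins
for n in f:
    print(n,"pin tips predicted",proj(n,tf(p,np.array([[-.046,0,.08],[.042,0,.08]]))).round(1))
# rack
for z,uvs in((.008,[(381,226),(428,229),(421,297),(375,292)]),):
    c=[ray("top",u,z) for u in uvs];print("rack",np.mean(c,0),[np.linalg.norm(c[i]-c[i-1]).round(4) for i in range(4)],np.array(c).round(3).tolist())
for l,u,z in(("growler",(312,0),0),):pass
for l,rect in dict(tumbler=(310,328),dip_bowl=(331,195)).items(): print(l,ray("top",rect,{"tumbler":.05,"dip_bowl":.03}[l]))
print("growler base",ray("side",(409,245),.0),"wb",ray("side",(432,337),0), "cap tops", ray("top",(281,124),.2),ray("top",(398,121),.22))
E
```

```text
tabs [0.54885083 0.24557414 0.075     ] [0.59780452 0.05311952 0.075     ] 0.198583093031025
[np.float64(0.5733276725205849), np.float64(0.14934683315528258), np.float64(0.24908253397044536)]
side 462.0
top 604.0
side [0.5747 0.1555] 14.17 0.288
top [0.5759 0.152 ] 14.29 0.172
None [0.5751 0.1534] 14.08 0.499
side pin tips predicted [[290.6 208.5]
 [331.6 198.8]]
top pin tips predicted [[246.4 261.9]
 [236.6 217.6]]
rack [ 0.5433551  -0.16512117  0.008     ] [np.float64(0.137), np.float64(0.0977), np.float64(0.1414), np.float64(0.0942)] [[0.615, -0.124, 0.008], [0.61, -0.221, 0.008], [0.47, -0.205, 0.008], [0.479, -0.111, 0.008]]
tumbler [0.40656324 0.01989274 0.05      ]
dip_bowl [ 0.67428035 -0.01894686  0.03      ]
growler base [0.7726064  0.09396786 0.        ] wb [ 0.76634456 -0.13149226  0.        ] cap tops [0.75923632 0.07273975 0.2       ] [ 0.75995938 -0.12662189  0.22      ][ WARN:0@1.363] global loadsave.cpp:1063 imwrite_ Unsupported depth image for selected encoder is fallbacked to CV_8U.
```

```bash
python3 - <<'E'
from h import *
t=cv2.imread("pics/top0.png"); s=cv2.imread("pics/side0.png")
a=cv2.resize(t[215:305,360:440],(0,0),fx=6,fy=6,interpolation=cv2.INTER_CUBIC)
b=cv2.resize(s[300:400,255:365],(0,0),fx=5.4,fy=5.4,interpolation=cv2.INTER_CUBIC)
cv2.imwrite("pics/rt.png",a);cv2.imwrite("pics/rs.png",b)
E
```

```text
(no output)
```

View pics/rt.png

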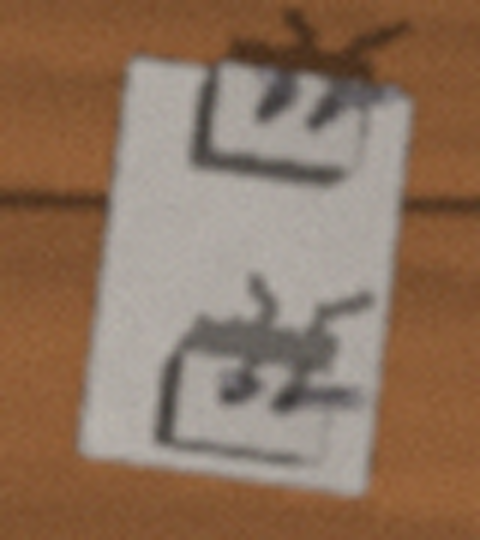

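View pics/rs.png

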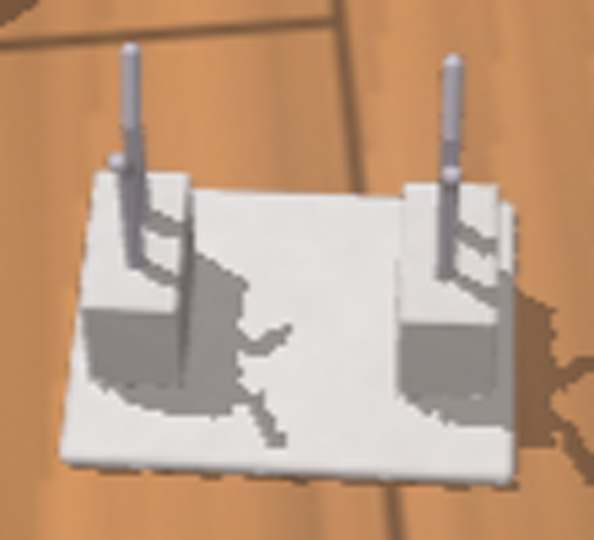

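```bash
cat > fitall.py <<'E'
from h import *
f={n:np.ascontiguousarray(cv2.imread(f"pics/{n}0.png")[:,:,::-1]) for n in("side","top")}
P0=np.array([.5751,.1530,np.radians(14.1)])
tb=[box(-.014,.014,.08,.122,.061,.075),box(-.014,.014,-.122,-.08,.061,.075)]
obs={}
for n in f:
    h=cv2.cvtColor(f[n],cv2.COLOR_RGB2HSV);i=f[n].astype(int)
    m=((i[...,0]-i[...,2]>95)&(i[...,2]<60)&(i[...,1]>40)&(i[...,0]<2.6*i[...,1])).astype(np.uint8)
    roi=mask(n,[tf(P0,box(-.03,.03,*s,.05,.09)) for s in((.075,.135),(-.135,-.075))])>0
    obs[n]=(m*roi).astype(np.float32)
    p,e=fit({n:obs[n]},tb,P0);print(n,obs[n].sum(),p[:2].round(4),np.degrees(p[2]).round(2),round(e,3))
    v=f[n].copy();c,_=cv2.findContours((mask(n,[tf(p,B) for B in tb])>.5).astype(np.uint8),0,2);
    big=cv2.resize(v,(0,0),fx=4,fy=4,interpolation=cv2.INTER_NEAREST)
    for B in tb+[box(-.06,.06,-.08,.08,.065,.071)]:
        hh=cv2.convexHull(proj(n,tf(p,B)).astype(np.float32));cv2.polylines(big,[np.round((hh+.5)*4).astype(int)],True,(0,255,255),1)
    for q in proj(n,tf(p,np.array([[-.046,0,.08],[.042,0,.08]]))): cv2.circle(big,tuple(np.round((q+.5)*4).astype(int)),4,(0,255,0),1)
    c=proj(n,tf(p,np.array([[0,0,.068]])))[0]*4;x,y=int(c[0]),int(c[1])
    cv2.imwrite(f"pics/fit_{n}.png",big[y-240:y+240,x-290:x+290,::-1])
R0=np.array([.543,-.165,np.radians(-5.5)])
rb=[box(-.07,.07,-.05,.05,0,.008),box(.033,.063,-.025,.025,.008,.055),box(-.063,-.033,-.025,.025,.008,.055)]
for n in f:
    h=cv2.cvtColor(f[n],cv2.COLOR_RGB2HSV)
    m=((h[...,1]<60)&(h[...,2]>60)).astype(np.uint8)
    roi=mask(n,[tf(R0,box(-.085,.085,-.065,.065,0,.055))])>0
    m=m*roi; m=cv2.morphologyEx(m,cv2.MORPH_CLOSE,np.ones((5,5)));o=m.astype(np.float32)
    p,e=fit({n:o},rb,R0);print("rack",n,o.sum(),p[:2].round(4),np.degrees(p[2]).round(2),round(e,3))
    big=cv2.resize(f[n],(0,0),fx=5,fy=5,interpolation=cv2.INTER_NEAREST)
    for B in rb+[box(sx-.001,sx+.001,-.0055,.0055,.055,.105) for sx in(-.047,.047)]+[box(sx-.001,sx+.001,-.0175,.0175,.125,.125) for sx in(-.047,.047)]:
        hh=cv2.convexHull(proj(n,tf(p,B)).astype(np.float32));cv2.polylines(big,[np.round((hh+.5)*5).astype(int)],True,(0,0,255),1)
    c=proj(n,tf(p,np.array([[0,0,.04]])))[0]*5;x,y=int(c[0]),int(c[1])
    cv2.imwrite(f"pics/rfit_{n}.png",big[y-260:y+260,x-270:x+270,::-1])
E
python3 fitall.py
```

```text
side 507.0 [0.5739 0.1549] 14.29 0.189
top 667.0 [0.5761 0.1524] 14.14 0.092
rack side 4484.0 [ 0.5437 -0.1612] -8.03 0.062
rack top 3286.0 [ 0.5448 -0.1641] -7.2 0.031
```

View pics/fit_side.png

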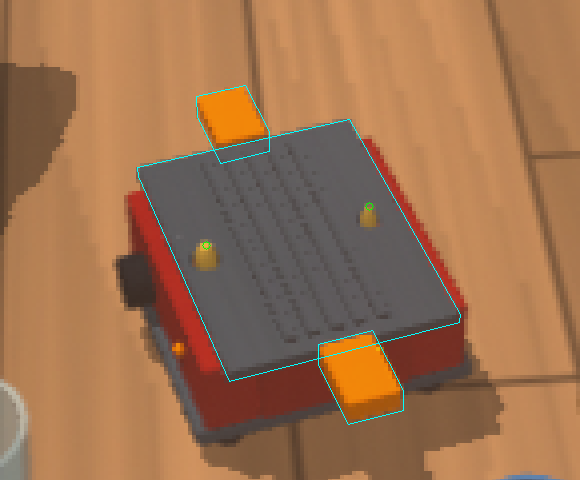

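View pics/fit_top.png

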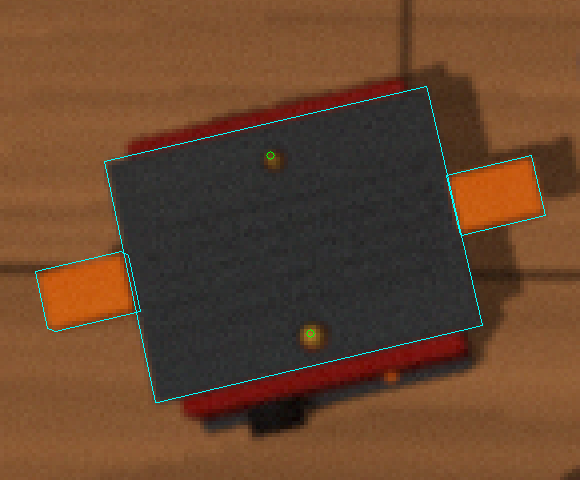

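View pics/rfit_side.png

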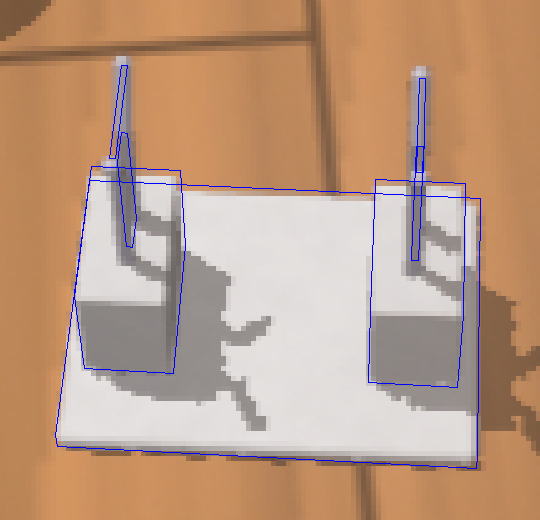

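View pics/rfit_top.png

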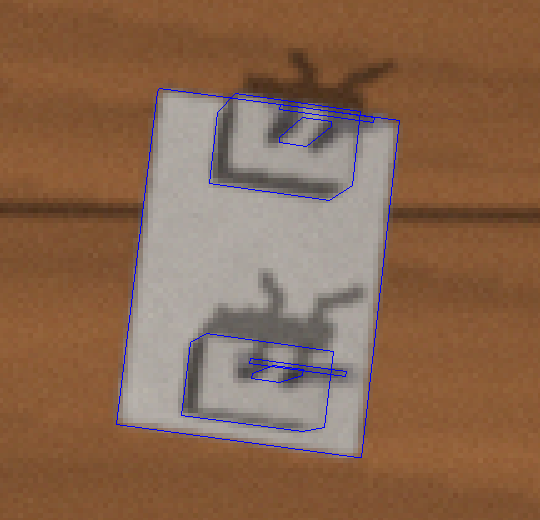

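```bash
cat >> h.py <<'E'
G=(.575,.1537,np.radians(14.2)); RK=(.5443,-.1627,np.radians(-7.6))
def rot2(a): return np.array([np.cos(a),np.sin(a),0])
def tool(frame_yaw,side,alpha,flip=0):
    """tool at 'side' (+1: at +y end pointing to -y) tilted alpha deg below horizontal; jaws along frame x"""
    x=rot2(frame_yaw);y=rot2(frame_yaw+np.pi/2);a=np.radians(alpha)
    z=-side*y*np.cos(a)-np.array([0,0,1])*np.sin(a)
    ty=x*(1 if flip==0 else -1);tx=np.cross(ty,z)
    return np.stack([tx,ty,z],1)
def rpy(M): return Rn.from_matrix(M).as_euler("xyz",degrees=True)
E
python3 - <<'E'
from h import *
from station import robot
def T(f,l): return tf(f,np.array([l]))[0]
for name,fr,loc in(("grill+",G,(0,.105,.068)),("grill-",G,(0,-.105,.068)),("rack",RK,(0,0,.24))):
  for side in((1,) if name=="grill+" else (-1,) if name=="grill-" else(1,-1)):
    for fl in(0,1):
      r=[]
      for a in range(0,100,10):
        M=tool(fr[2],side,a,fl)
        q=robot.inverse_kinematics(T(fr,loc),rpy(M))
        r.append("--" if q is None else a)
      print(name,side,fl,r)
# thickness grip horizontal
for nm,s in(("grill+",1),("grill-",-1)):
  for fl in(1,-1):
    y=rot2(G[2]+np.pi/2);z=-s*y;ty=np.array([0,0,fl]);M=np.stack([np.cross(ty,z),ty,z],1)
    q=robot.inverse_kinematics(T(G,(0,s*.105,.068)),rpy(M));print("thick",nm,fl,q)
E
```

```text
grill+ 1 0 [0, 10, 20, 30, 40, 50, 60, 70, 80, 90]
grill+ 1 1 [0, 10, 20, 30, 40, 50, 60, 70, 80, 90]
grill- -1 0 [0, 10, 20, 30, 40, 50, 60, 70, 80, 90]
grill- -1 1 [0, 10, 20, 30, 40, 50, 60, 70, 80, 90]
rack 1 0 [0, 10, 20, 30, 40, 50, 60, 70, 80, 90]
rack 1 1 [0, 10, 20, 30, 40, 50, 60, 70, 80, 90]
rack -1 0 [0, 10, 20, 30, 40, 50, 60, 70, 80, 90]
rack -1 1 [0, 10, 20, 30, 40, 50, 60, 70, 80, 90]
thick grill+ 1 [ -68.4210747    79.88577873   32.70849959   60.62450792   35.68654883
  102.763626   -130.67831587]
thick grill+ -1 [-58.41463307  76.16088025  10.80905638  59.99093709  52.13865009
 111.3540627   40.68367412]
thick grill- 1 [ 46.89086371  90.91536813 -62.34386545  60.39135005 -12.25811046
  93.12582935 114.33105151]
thick grill- -1 [ 20.88170483  74.86103317   0.80727905  61.98359841 -63.11017093
 113.78327743 -37.14502313]<sys>:0: UserWarning: Gimbal lock detected. Setting third angle to zero since it is not possible to uniquely determine all angles.
```

```bash
cat >> h.py <<'E'
def T(f,l): return tf(f,np.array([l]))[0]
E
python3 - <<'E'
from h import *
from station import robot
for fl in(0,1):
  for nm,fr,loc,s,a in(("pick",G,(0,.107,.068),1,45),("lift",G,(0,.107,.25),1,45),("mid",((.56,0,0)),(0,0,.42),-1,45),("rackhi",RK,(0,0,.40),-1,45),("rack",RK,(0,0,.24),-1,45),("rack2",RK,(0,0,.24),1,45),("rackhi2",RK,(0,0,.40),1,45),("place",G,(0,-.107,.068),-1,45),("placehi",G,(0,-.107,.2),-1,45)):
    q=robot.inverse_kinematics(T(fr,loc),rpy(tool(fr[2],s,a,fl)));print(fl,nm,None if q is None else np.round(q).astype(int))
E
```

```text
0 pick [-60  51  23  78  22  78 -37]
0 lift [-60  40  23  69  25  94 -27]
0 mid [ -4  28  43  69 -58 114  27]
0 rackhi [ 25  31  22  63 -49 114  29]
0 rack [  8  42  51  79 -60 110  52]
0 rack2 [-43  33  50  92  21  71 -13]
0 rackhi2 [-46  28  57  77  22  87  -1]
0 place [ -9  55  41  80 -63  98  59]
0 placehi [-11  47  47  75 -62 108  51]
1 pick [-42  49  -9  77  42  87 130]
1 lift [-45  39  -4  68  39 100 143]
1 mid [  -4   28   43   69  -58  114 -153]
1 rackhi [  25   31   22   63  -49  114 -151]
1 rack [   6   43   54   79  -61  112 -128]
1 rack2 [-16  26   9  91  40  80 152]
1 rackhi2 [-14  21   6  76  41  96 164]
1 place [ -18   65   64   80  -78  113 -115]
1 placehi [ -14   50   54   75  -66  111 -127]
```

```bash
python3 - <<'E'
from h import *
from station import robot,fingers
M=tool(G[2],1,40);p=T(G,(0,.107,.068))
robot.move_to(p-M[:,2]*.1+[0,0,.03],rpy(M))
fingers.gripper_to(.6,100)
robot.line_to(p-M[:,2]*.03,rpy(M),velocity=.2)
print("t",robot.current_time_s(),robot.current_joint_positions(),robot.current_contact_force(),robot.current_finger_gap())
for n in("side","top"): cv2.imwrite(f"pics/{n}1.png",vision.grab_frame(n)[:,:,::-1])
a=cv2.imread("pics/side1.png")[130:290,220:420];b=cv2.imread("pics/top1.png")[180:310,130:310]
cv2.imwrite("pics/v1.png",np.hstack([cv2.resize(a,(400,320)),cv2.resize(b,(400,320))]))
E
```

```text
t 3.9833 [-60.92152299  53.02881883  20.38625618  72.55158117  25.59113003
  85.09753273 -38.97646234] [0.11002113 1.07464057 0.47059451] 0.6013627328897152
```

View pics/v1.png

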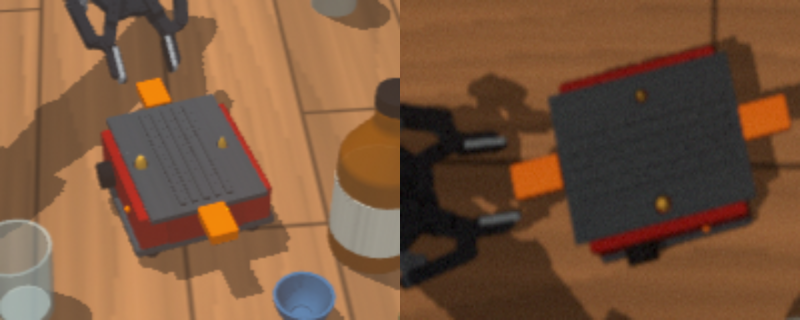

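Both views show the left tab midway between the fingers, at (153,93) and (537,176), so I'll grip it.

```bash
python3 - <<'E'
from h import *
from station import robot,fingers
M=tool(G[2],1,40);p=T(G,(0,.107,.068))
print(robot.line_to(p,velocity=.08,f_stop=8)); F0=np.array(robot.current_contact_force())
print("before",F0.round(1),robot.current_tool_pos())
fingers.gripper_to(0,100)
robot.pause(.2)
print("gap mm",robot.current_finger_gap()*85,"F",np.round(robot.current_contact_force(),1),np.round(robot.current_torque(),2),robot.current_tool_pos())
print("t",robot.current_time_s())
E
```

```text
False
before [-0.1  0.3 -0.4] [0.54879434 0.25719156 0.06799945]
gap mm 26.108432190355895 F [-1.2  4.1  4.8] [ 0.61  0.3  -0.15] [0.54875403 0.25836567 0.06842019]
t 5.15
```

```bash
python3 - <<'E'
from h import *
from station import robot,fingers
M=tool(G[2],1,40);p=T(G,(0,.107,.068))
print(robot.line_to(p+[0,0,.03],velocity=.05), np.round(robot.current_contact_force(),1))
print(robot.line_to(p+[0,0,.12],velocity=.1), np.round(robot.current_contact_force(),1),np.round(robot.current_torque(),2))
for n in("side","top"): cv2.imwrite(f"pics/{n}2.png",vision.grab_frame(n)[:,:,::-1])
a=cv2.imread("pics/side2.png")[90:290,200:450];b=cv2.imread("pics/top2.png")[160:320,110:310]
cv2.imwrite("pics/v2.png",np.hstack([cv2.resize(a,(400,320)),cv2.resize(b,(400,320))]))
print("t",robot.current_time_s(),robot.current_finger_gap())
E
```

```text
False [ 0.1  1.2 -2.8]
False [-0.3  0.6 -3.4] [1.7  0.44 0.05]
t 7.05 0.3090263447278785
```

View pics/v2.png

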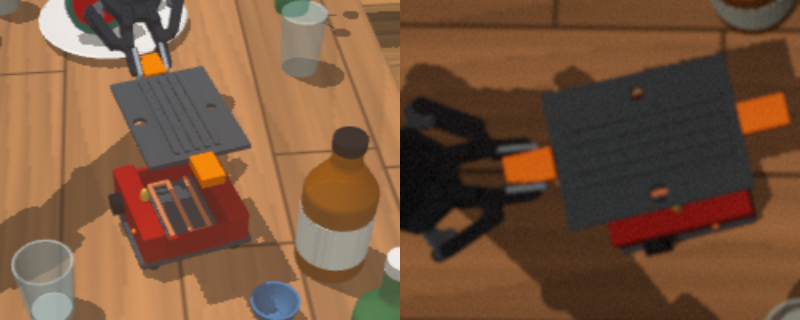

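The plate is lifted cleanly. I'll measure its sag by fitting both tabs.

```bash
cat >> h.py <<'E'
from scipy.optimize import least_squares
def orm(f):
    i=f.astype(int);return ((i[...,0]-i[...,2]>95)&(i[...,2]<60)&(i[...,1]>40)&(i[...,0]<2.6*i[...,1])).astype(np.uint8)
E
python3 - <<'E'
from h import *
# tool pose p+[0,0,.12]; far tab outline in both cameras for sag phi (deg), top corners
p=T(G,(0,.107,.068))+[0,0,.12]
ex=rot2(G[2]);ey=rot2(G[2]+np.pi/2)
f={n:np.ascontiguousarray(cv2.imread(f"pics/{n}2.png")[:,:,::-1]) for n in("side","top")}
def plate(B,phi,dx,dy):
    a=np.radians(phi);z=np.array([0,0,1.]);y2=ey*np.cos(a)+z*np.sin(a);z2=-ey*np.sin(a)+z*np.cos(a) # phi>0: far(-y) end down
    return p+dx*ex+dy*ey+np.outer(B[:,0],ex)+np.outer(B[:,1]-.107,y2)+np.outer(B[:,2],z2)
far=box(-.014,.014,-.122,-.08,-.007,.007)
obs={}
for n in f:
    m=orm(f[n]);c=mask(n,[plate(box(-.03,.03,-.14,-.075,-.03,.02),2,0,0)])>0
    obs[n]=(m*c).astype(np.float32);print(n,obs[n].sum())
def cost(v,ns=("side","top")):
    return sum(np.abs(mask(n,[plate(far,*v)])-obs[n]).sum()/obs[n].sum() for n in ns)
for ns in(("side",),("top",),("side","top")):
    for phi in range(-2,9):
        r=min(((cost((phi,dx,dy),ns),dx,dy) for dx in np.arange(-.004,.0041,.001) for dy in np.arange(-.004,.0041,.001)))
        print(ns,phi,np.round(r,4))
E
```

```text
side 376.0
top 417.0
('side',) -2 [ 0.3055 -0.004  -0.004 ]
('side',) -1 [ 0.1474 -0.004  -0.004 ]
('side',) 0 [ 0.0987 -0.002  -0.002 ]
('side',) 1 [ 0.0926 -0.001   0.001 ]
('side',) 2 [0.1041 0.     0.004 ]
('side',) 3 [0.1955 0.002  0.004 ]
('side',) 4 [0.3258 0.003  0.004 ]
('side',) 5 [0.4513 0.004  0.004 ]
('side',) 6 [0.6127 0.004  0.004 ]
('side',) 7 [0.7741 0.004  0.004 ]
('side',) 8 [0.9194 0.004  0.004 ]
('top',) -2 [ 0.1073 -0.003  -0.003 ]
('top',) -1 [ 0.0968 -0.002  -0.003 ]
('top',) 0 [ 0.0839 -0.001  -0.003 ]
('top',) 1 [ 0.0826  0.     -0.003 ]
('top',) 2 [ 0.0812  0.001  -0.003 ]
('top',) 3 [ 0.079  0.001 -0.003]
('top',) 4 [ 0.0695  0.002  -0.003 ]
('top',) 5 [ 0.0688  0.003  -0.004 ]
('top',) 6 [ 0.0713  0.003  -0.004 ]
('top',) 7 [ 0.0701  0.004  -0.004 ]
('top',) 8 [ 0.0994  0.004  -0.004 ]
('side', 'top') -2 [ 0.4669 -0.003  -0.004 ]
('side', 'top') -1 [ 0.2967 -0.003  -0.004 ]
('side', 'top') 0 [ 0.2207 -0.002  -0.003 ]
('side', 'top') 1 [ 0.2654 -0.001  -0.002 ]
('side', 'top') 2 [ 0.3893  0.     -0.002 ]
('side', 'top') 3 [ 0.5276  0.001  -0.002 ]
('side', 'top') 4 [ 0.6684  0.003  -0.002 ]
('side', 'top') 5 [ 0.8083  0.003  -0.002 ]
('side', 'top') 6 [ 0.9439  0.004  -0.003 ]
('side', 'top') 7 [ 1.0963  0.004  -0.003 ]
('side', 'top') 8 [ 1.2794  0.004  -0.004 ]
```

```bash
python3 - <<'E'
from h import *
from station import robot,fingers
p=T(G,(0,.107,.30));
robot.line_to(p,velocity=.2)
print(robot.current_joint_positions())
yaw=np.radians(3)
x=rot2(yaw);z=np.array([0,0,-1.]);M=np.stack([np.cross(x,z),x,z],1)
robot.line_to([.55,.08,.44],rpy(M),velocity=.15)
print(np.round(robot.current_joint_positions()),np.round(robot.current_contact_force(),1))
M=tool(RK[2],-1,50)
robot.line_to(T(RK,(0,0,.42)),rpy(M),velocity=.15)
print(np.round(robot.current_joint_positions()),np.round(robot.current_contact_force(),1),"t",robot.current_time_s())
robot.line_to(T(RK,(0,0,.335)),velocity=.15)
for n in("side","top"): cv2.imwrite(f"pics/{n}3.png",vision.grab_frame(n)[:,:,::-1])
E
```

```text
[-60.42101797  40.47512042  23.24384731  64.50704901  29.68783527
 100.39115202 -25.52745673]
[-26.  19.  24.  60.  -8. 102.  -1.] [ 0.8  0.4 -3.1]
[ 21.  29.  26.  60. -48. 115.  27.] [-0.5  1.2 -4.5] t 11.1917
```

View pics/side3.png

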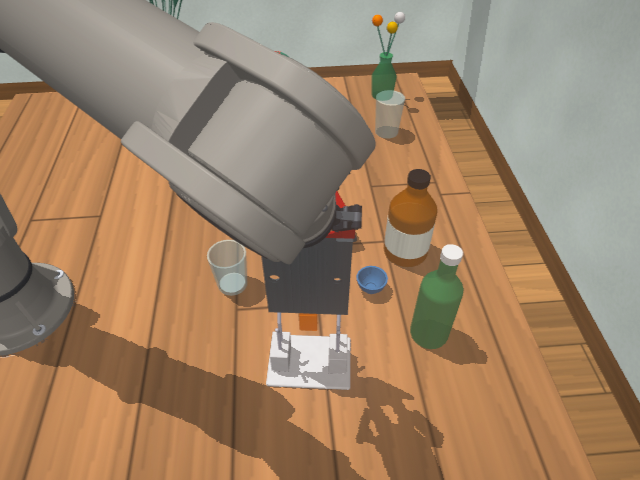

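View pics/top3.png

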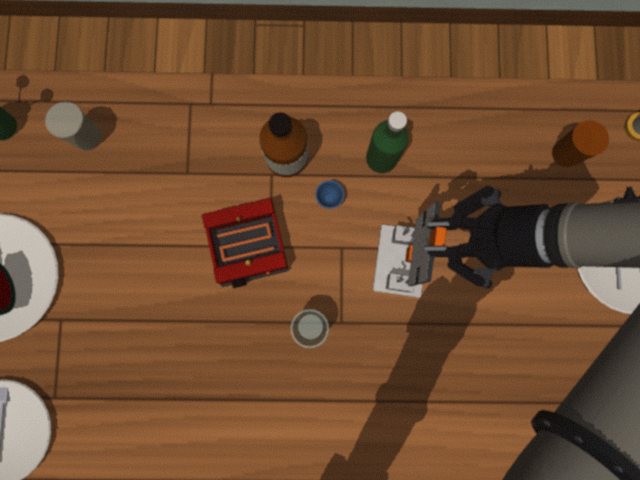

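```bash
python3 - <<'E'
from h import *
out=[]
TC=T(RK,(0,0,.335))
for n,(x0,y0,x1,y1) in(("side",(250,220,370,400)),("top",(360,190,460,310))):
    f=cv2.imread(f"pics/{n}3.png");s=4.4 if n=="top" else 3
    big=cv2.resize(f,(0,0),fx=s,fy=s,interpolation=cv2.INTER_CUBIC)
    def poly(B,c):
        h=cv2.convexHull(proj(n,tf(RK,B)).astype(np.float32));cv2.polylines(big,[np.round((h+.5)*s).astype(int)],True,c,1)
    z0=.335-.107
    poly(box(-.06,.06,-.003,.003,z0-.08,z0+.08),(0,255,0));poly(box(-.014,.014,-.007,.007,z0-.122,z0-.08),(255,255,0))
    for sx in(-.047,.047):
        poly(box(sx,sx,-.0055,.0055,.055,.105),(0,0,255));poly(box(sx,sx,-.0175,.0175,.125,.125),(0,0,255))
    out.append(cv2.resize(big[int(y0*s):int(y1*s),int(x0*s):int(x1*s)],(400,int(400*(y1-y0)/(x1-x0)))))
H=600
cv2.imwrite("pics/v3.png",np.hstack([np.vstack([o,np.zeros((max(0,H-o.shape[0]),400,3),np.uint8)])[:H] for o in out]))
E
```

```text
(no output)
```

View pics/v3.png

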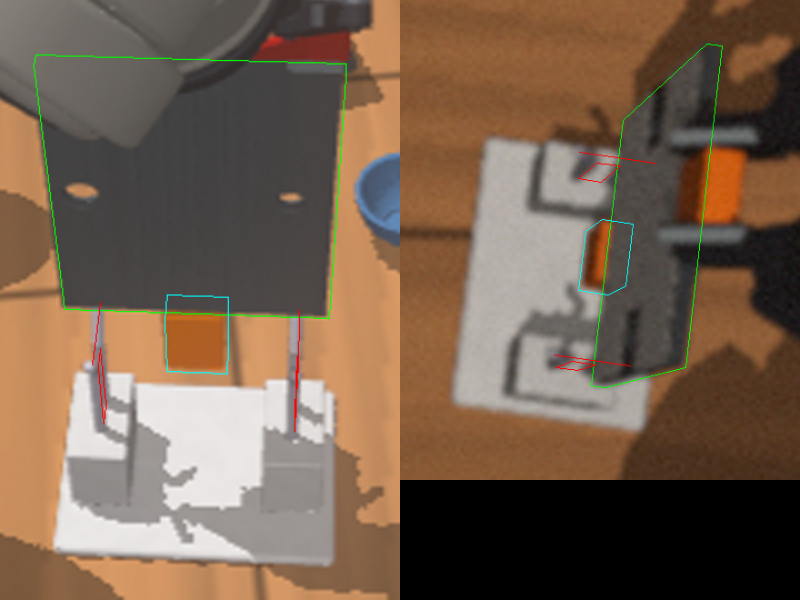

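The plate hangs upright at the side view's slot, with the overlay within about 1 px, so I'll lower it into the rack while watching force.

```bash
python3 - <<'E'
from h import *
from station import robot,fingers
F0=np.array(robot.current_contact_force());print(F0.round(1))
yk=rot2(RK[2]+np.pi/2)
for z in(.30,.285,.27,.255):
    s=robot.line_to(T(RK,(0,0,z)),velocity=.08,f_stop=8)
    F=np.array(robot.current_contact_force())-F0
    print(z,s,F.round(1),"lat",round(F@yk,1),np.round(robot.current_torque(),2),robot.current_tool_pos()[2])
    if s: break
for n in("side","top"): cv2.imwrite(f"pics/{n}4.png",vision.grab_frame(n)[:,:,::-1])
a=cv2.imread("pics/side4.png")[250:400,240:390];b=cv2.imread("pics/top4.png")[190:310,350:470]
cv2.imwrite("pics/v4.png",np.hstack([cv2.resize(a,(400,400),interpolation=2),cv2.resize(b,(400,400),interpolation=2)]))
E
```

```text
[-0.4 -0.3 -3.7]
0.3 False [1.4 0.  1.1] lat 0.2 [-1.09  0.14 -0.03] 0.29969493027897426
0.285 False [ 1.7  0.5 -0.3] lat 0.7 [-1.11  0.18  0.01] 0.28428755884379847
0.27 False [ 0.5 -0.3 -0.1] lat -0.3 [-1.13  0.11 -0.  ] 0.2692030895126665
0.255 False [0.5 0.1 0.1] lat 0.2 [-1.09  0.09 -0.02] 0.25418771798928963
```

View pics/v4.png

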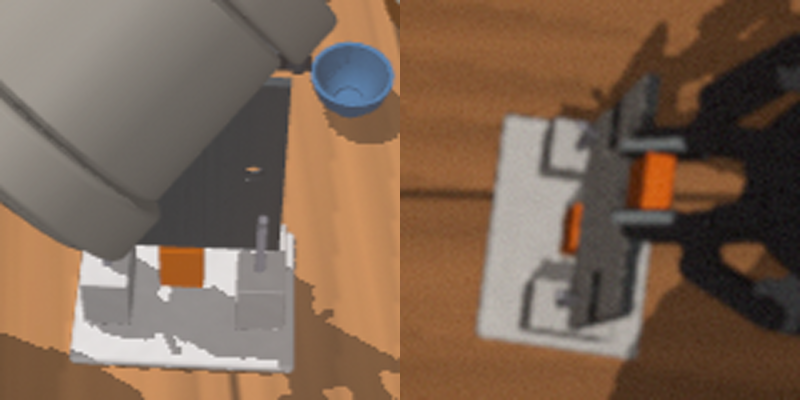

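```bash
python3 - <<'E'
from h import *
from station import robot,fingers
F0=np.array(robot.current_contact_force())
s=robot.line_to(T(RK,(0,0,.236)),velocity=.03,f_stop=5)
F=np.array(robot.current_contact_force())-F0
print(s,F.round(1),robot.current_tool_pos(),T(RK,(0,0,.242)))
print("t",robot.current_time_s())
E
```

```text
True [ 1.8 -1.9  9.7] [ 0.54441795 -0.16256456  0.24457518] [ 0.5443 -0.1627  0.242 ]
t 14.1417
```

```bash
python3 - <<'E'
from h import *
from station import robot,fingers
robot.line_to(np.array(robot.current_tool_pos())-[0,0,.001],velocity=.02)
print(robot.current_contact_force(),robot.current_tool_pos())
fingers.gripper_to(.6,100)
M=tool(RK[2],-1,50)
p=np.array(robot.current_tool_pos())
robot.line_to(p-M[:,2]*.09,velocity=.15)
M2=tool(RK[2],-1,85)
robot.line_to(T(RK,(0,-.03,.38)),rpy(M2),velocity=.25)
q=robot.current_joint_positions();print(np.round(q))
M3=tool(RK[2],1,40)
robot.line_to(T(RK,(0,.0,.242))-M3[:,2]*.12,rpy(M3),velocity=.25)
print(np.round(robot.current_joint_positions()),"t",robot.current_time_s())
for n in("side","top"): cv2.imwrite(f"pics/{n}5.png",vision.grab_frame(n)[:,:,::-1])
a=cv2.imread("pics/side5.png")[200:410,220:430];b=cv2.imread("pics/top5.png")[190:330,330:470]
cv2.imwrite("pics/v5.png",np.hstack([cv2.resize(a,(400,400),interpolation=2),cv2.resize(b,(400,400),interpolation=2)]))
E
```

```text
[-1.18163909 -0.38483729  5.63585802] [ 0.54462776 -0.16248997  0.24460922]
[ -0.  22.  33.  66. -16.  97.  22.]
[-42.  31.  36.  80.  30.  90. -21.] t 17.375
```

View pics/v5.png

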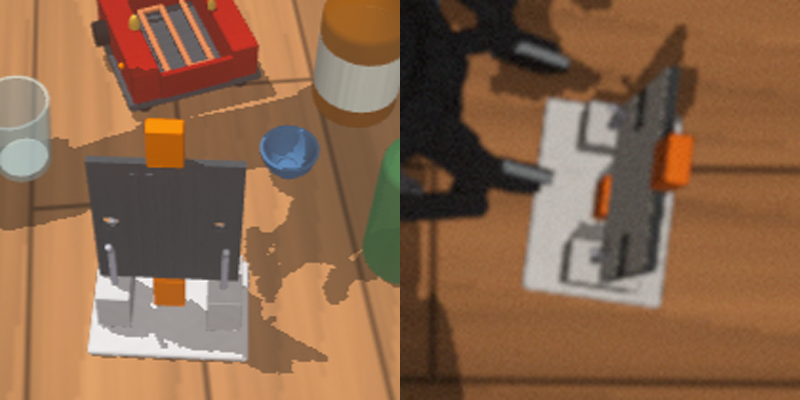

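```bash
cat > lean.py <<'E'
from h import *
fr={"side":(.5437,-.1612,np.radians(-7.6)),"top":(.5448,-.1641,np.radians(-7.6))}
f={n:np.ascontiguousarray(cv2.imread(f"pics/{n}5.png")[:,:,::-1]) for n in fr}
up=box(-.014,.014,-.007,.007,.16,.202);lo=box(-.014,.014,-.007,.007,-.042,0)
def place(B,n,v):
    dx,dy,l=v[:3];a=np.radians(l) # l>0 top toward +y ; pivot at base edge z=.055
    Bx=np.c_[B[:,0]+dx,B[:,1]*np.cos(a)+B[:,2]*np.sin(a)+dy,.055-B[:,1]*np.sin(a)+B[:,2]*np.cos(a)]
    return tf(fr[n],Bx)
obs={n:(orm(f[n])*(mask(n,[tf(fr[n],box(-.035,.035,-.05,.05,.2,.3))])>0)).astype(np.float32) for n in f}
print({n:o.sum() for n,o in obs.items()})
for ns in(("side",),("top",),("side","top")):
    c=lambda v:sum(np.abs(mask(n,[place(up,n,v)])-obs[n]).sum()/obs[n].sum() for n in ns)
    best=min((c((dx,0,l)),dx,l) for dx in np.arange(-.006,.0061,.002) for l in np.arange(-7,7.1,1))
    best=min((c((dx,0,l)),dx,l) for dx in best[1]+np.arange(-.002,.0021,.0005) for l in best[2]+np.arange(-1,1.1,.25))
    print(ns,np.round(best,4))
E
python3 lean.py
```

```text
{'side': np.float32(557.0), 'top': np.float32(245.0)}
('side',) [ 0.1094 -0.001  -0.5   ]
('top',) [ 6.143e-01 -5.000e-04 -7.500e-01]
('side', 'top') [ 7.297e-01 -5.000e-04 -7.500e-01]
```

```bash
python3 - <<'E'
from h import *
from station import robot,fingers
M=tool(RK[2],1,40);p=T(RK,(-.0005,-.002,.242))
robot.line_to(p-M[:,2]*.03,velocity=.15)
print(robot.line_to(p,velocity=.06,f_stop=6),robot.current_contact_force(),robot.current_tool_pos(),p)
fingers.gripper_to(0,100);robot.pause(.2)
print(robot.current_finger_gap()*85,np.round(robot.current_contact_force(),1),robot.current_tool_pos(),"t",robot.current_time_s())
for n in("side","top"): cv2.imwrite(f"pics/{n}6.png",vision.grab_frame(n)[:,:,::-1])
a=cv2.imread("pics/side6.png")[200:410,220:430];b=cv2.imread("pics/top6.png")[190:330,330:470]
cv2.imwrite("pics/v6.png",np.hstack([cv2.resize(a,(400,400),interpolation=2),cv2.resize(b,(400,400),interpolation=2)]))
E
```

```text
False [-0.60847346 -0.14671336  0.10924365] [ 0.54352896 -0.16473168  0.24193976] [ 0.54353988 -0.1646163   0.242     ]
26.35377890272139 [1.3 1.  1.7] [ 0.5440355  -0.16444967  0.2423354 ] t 19.425
```

View pics/v6.png

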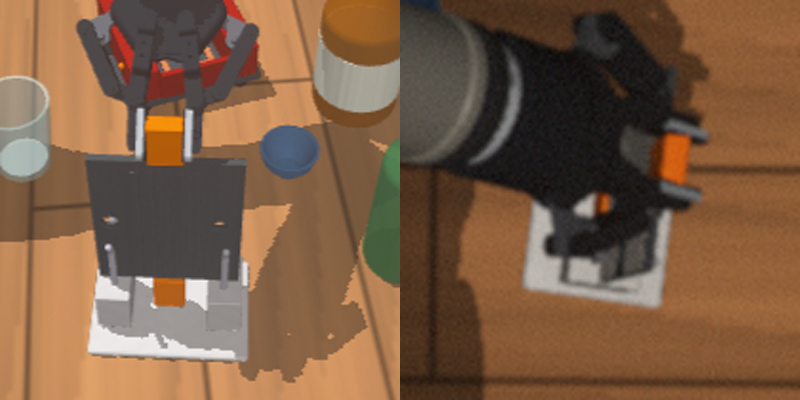

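```bash
python3 - <<'E'
from h import *
from station import robot,fingers
p=T(RK,(-.0005,-.002,.242))
print(robot.line_to([p[0],p[1],.33],velocity=.1),np.round(robot.current_contact_force(),1))
robot.line_to([p[0],p[1],.43],velocity=.2)
yaw=np.radians(3);x=rot2(yaw);z=np.array([0,0,-1.]);M=np.stack([np.cross(x,z),x,z],1)
robot.line_to([.56,-.05,.44],rpy(M),velocity=.15)
print(np.round(robot.current_joint_positions()))
M=tool(G[2],-1,50)
robot.line_to(T(G,(0.0003,-.1073-.0013,.22)),rpy(M),velocity=.15)
print(np.round(robot.current_joint_positions()),np.round(robot.current_contact_force(),1))
robot.line_to(T(G,(0.0003,-.1073-.0013,.125)),velocity=.12)
print(robot.current_tool_pos(),"t",robot.current_time_s(),np.round(robot.current_contact_force(),1))
for n in("side","top"): cv2.imwrite(f"pics/{n}7.png",vision.grab_frame(n)[:,:,::-1])
a=cv2.imread("pics/side7.png")[110:310,220:420];b=cv2.imread("pics/top7.png")[165:315,170:320]
cv2.imwrite("pics/v7.png",np.hstack([cv2.resize(a,(400,400),interpolation=2),cv2.resize(b,(400,400),interpolation=2)]))
E
```

```text
False [-0.5 -0.4 -4.9]
[-16.  20.  31.  59. -10. 103.  14.]
[  2.  38.  19.  73. -44.  96.  39.] [ 0.4  1.  -3.3]
[0.60257991 0.04848171 0.12592499] t 24.975 [ 0.6 -0.7 -2.4]
```

View pics/v7.png

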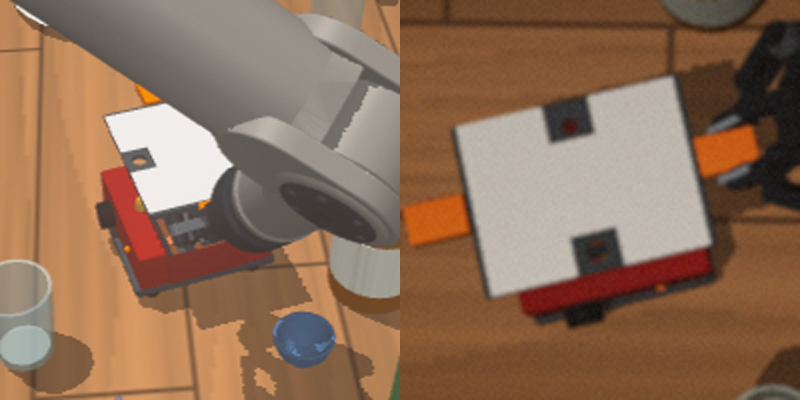

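```bash
cat > chk.py <<'E'
from h import *
import sys
i,z=sys.argv[1],float(sys.argv[2])
f=np.ascontiguousarray(cv2.imread(f"pics/top{i}.png")[:,:,::-1])
P0=np.array([.576,.1525,np.radians(14.15)])
far=box(-.014,.014,.08,.122,z-.007,z+.007);core=box(-.06,.06,-.08,.08,z-.003,z+.003)
# white face quad
h=cv2.cvtColor(f,cv2.COLOR_RGB2HSV);m=((h[...,1]<50)&(h[...,2]>110)).astype(np.uint8)
m*=(mask("top",[tf(P0,box(-.075,.075,-.095,.095,z-.01,z+.01))])>0)
m=cv2.morphologyEx(m,cv2.MORPH_OPEN,np.ones((3,3)))
c=max(cv2.findContours(m,0,2)[0],key=cv2.contourArea);hu=np.zeros_like(m);cv2.fillPoly(hu,[cv2.convexHull(c)],1)
print("white",m.sum(),hu.sum())
p,e=fit({"top":hu.astype(np.float32)},[box(-.06,.06,-.08,.08,z+.003,z+.003)],P0);print("white fit",p[:2].round(4),np.degrees(p[2]).round(2),round(e,3))
o=orm(f)*(mask("top",[tf(P0,box(-.03,.03,.075,.14,z-.01,z+.01))])>0)
for b in(far,):
    p,e=fit({"top":o.astype(np.float32)},[far],P0);print("far tab fit",p[:2].round(4),np.degrees(p[2]).round(2),round(e,3))
# same for initial picture far-left tab only
f0=np.ascontiguousarray(cv2.imread("pics/top0.png")[:,:,::-1]);z=.068
h=cv2.cvtColor(f0,cv2.COLOR_RGB2HSV)
g=((f0.max(-1)<75)&((f0[...,0].astype(int)-f0[...,2])<20)).astype(np.uint8)*(mask("top",[tf(P0,box(-.075,.075,-.095,.095,z-.01,z+.01))])>0)
g=cv2.morphologyEx(g,cv2.MORPH_OPEN,np.ones((3,3)));c=max(cv2.findContours(g,0,2)[0],key=cv2.contourArea);hu=np.zeros_like(g);cv2.fillPoly(hu,[c],1)
p,e=fit({"top":hu.astype(np.float32)},[box(-.06,.06,-.08,.08,.071,.071)],P0);print("initial dark fit",p[:2].round(4),np.degrees(p[2]).round(2),round(e,3))
E
python3 chk.py 7 .1255
```

```text
white 5033 5646
white fit [0.5763 0.1531] 14.67 0.048
far tab fit [0.577  0.1533] 14.13 0.107
initial dark fit [0.5757 0.1507] 14.17 0.048
```

Pale side is up, and the top-camera fit matches the originally seated pose within about 1 mm. I'll lower it with force feedback.

```bash
python3 - <<'E'
from h import *
from station import robot,fingers
F0=np.array(robot.current_contact_force());t0=np.array(robot.current_torque())
ex=rot2(G[2]);ey=rot2(G[2]+np.pi/2)
for z,v in((.092,.08),(.085,.04),(.080,.03),(.076,.03),(.072,.03),(.069,.03)):
    s=robot.line_to(T(G,(0.0003,-.1086,z)),velocity=v,f_stop=6)
    F=np.array(robot.current_contact_force())-F0
    print(z,s,"x %.1f y %.1f z %.1f"%(F@ex,F@ey,F[2]),(np.array(robot.current_torque())-t0).round(2),robot.current_tool_pos().round(4) if hasattr(robot.current_tool_pos(),'round') else robot.current_tool_pos())
    if s:break
for n in("side","top"): cv2.imwrite(f"pics/{n}8.png",vision.grab_frame(n)[:,:,::-1])
a=cv2.imread("pics/side8.png")[110:310,220:420];b=cv2.imread("pics/top8.png")[165:315,170:320]
cv2.imwrite("pics/v8.png",np.hstack([cv2.resize(a,(400,400),interpolation=2),cv2.resize(b,(400,400),interpolation=2)]))
print(robot.current_time_s())
E
```

```text
0.092 False x 0.7 y -0.2 z 0.2 [ 0.02 -0.   -0.01] [0.6017 0.0487 0.0914]
0.085 False x 0.9 y 0.3 z -0.4 [0.02 0.04 0.  ] [0.6018 0.0485 0.0849]
0.08 False x 0.4 y -0.2 z 0.1 [ 0.03 -0.04 -0.  ] [0.6017 0.0485 0.0797]
0.076 False x 0.0 y -0.7 z 0.0 [-0.02  0.01 -0.01] [0.6017 0.0485 0.0757]
0.072 False x 0.9 y -0.0 z -1.3 [-0.01  0.01 -0.01] [0.6017 0.0485 0.0717]
0.069 False x -0.2 y -0.9 z 0.5 [ 0.01 -0.    0.02] [0.6018 0.0485 0.0688]
27.1917
```

View pics/v8.png

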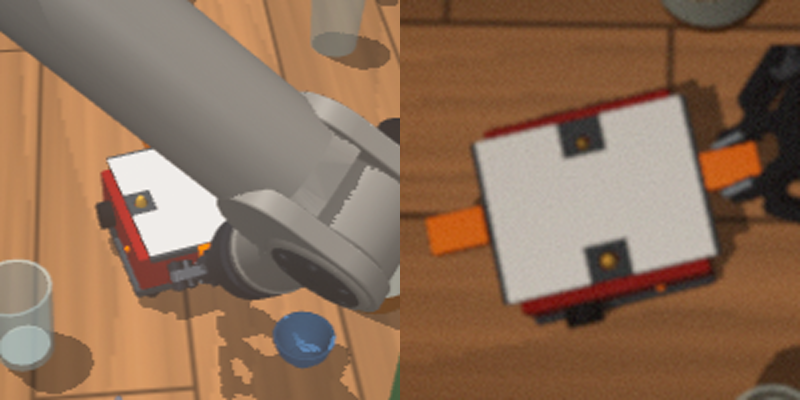

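The pins are through both holes, at (607,260) and (582,142), with no lateral force. I'll continue down to ledge contact.

```bash
python3 - <<'E'
from h import *
from station import robot,fingers
F0=np.array(robot.current_contact_force());t0=np.array(robot.current_torque())
s=robot.line_to(T(G,(0.0003,-.1086,.061)),velocity=.02,f_stop=5)
print(s,(np.array(robot.current_contact_force())-F0).round(1),(np.array(robot.current_torque())-t0).round(2),robot.current_tool_pos(),robot.current_time_s())
E
```

```text
True [-0.6 -2.3  7.4] [ 1.47  0.25 -0.02] [0.60223801 0.04855117 0.06620637] 27.4833
```

```bash
python3 - <<'E'
from h import *
from station import robot,fingers
p=np.array(robot.current_tool_pos())
for k in range(5):
    p=p-[0,0,.0008]
    s=robot.line_to(p,velocity=.01)
    print(s,np.round(robot.current_contact_force(),1),np.round(robot.current_torque(),2),np.round(robot.current_tool_pos(),4),robot.current_time_s())
    if robot.current_contact_force()[2]>15: break
for n in("side","top"): cv2.imwrite(f"pics/{n}9.png",vision.grab_frame(n)[:,:,::-1])
a=cv2.imread("pics/side9.png")[150:270,260:380];b=cv2.imread("pics/top9.png")[165:315,170:320]
cv2.imwrite("pics/v9.png",np.hstack([cv2.resize(a,(400,400),interpolation=2),cv2.resize(b,(400,400),interpolation=2)]))
E
```

```text
False [-0.9 -1.5  5.6] [0.   0.03 0.32] [0.6023 0.0486 0.0662] 27.8417
False [-1.1 -2.6  8.3] [0.13 0.25 0.35] [0.6023 0.0485 0.0662] 28.0917
False [-1.5 -3.4 10.5] [0.39 0.43 0.49] [0.6023 0.0485 0.0661] 28.3417
False [-3.1 -4.  12.8] [0.68 0.64 0.48] [0.6023 0.0486 0.066 ] 28.5917
False [-3.4 -4.9 15.7] [0.94 0.81 0.53] [0.6023 0.0486 0.0658] 28.8417
```

View pics/v9.png

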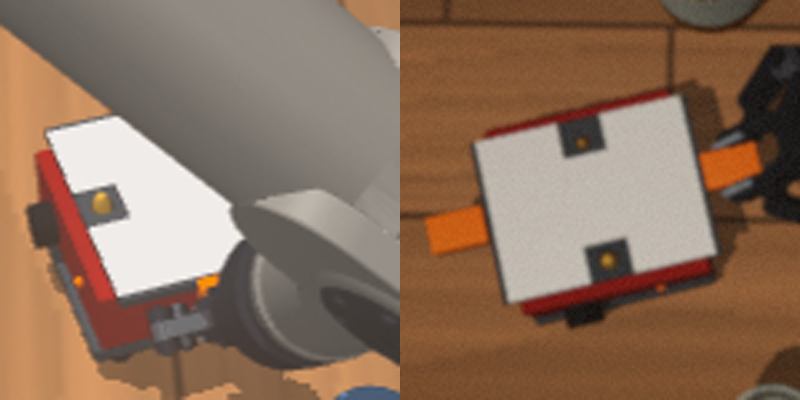

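```bash
python3 - <<'E'
from h import *
from station import robot,fingers
p=np.array(robot.current_tool_pos())
robot.line_to(p,velocity=.01)
print(np.round(robot.current_contact_force(),1))
fingers.gripper_to(.6,20)
M=tool(G[2],-1,50);p=np.array(robot.current_tool_pos())
print(np.round(robot.current_contact_force(),1),p)
print(robot.line_to(p-M[:,2]*.08,velocity=.08,f_stop=6))
robot.line_to(p-M[:,2]*.12+[0,0,.08],velocity=.15)
print(np.round(robot.current_joint_positions()))
x=rot2(0);z=np.array([0,0,-1.]);Md=np.stack([np.cross(x,z),x,z],1)
robot.line_to([.45,-.2,.40],rpy(Md),velocity=.2)
print(robot.current_time_s())
for n in("side","top"): cv2.imwrite(f"pics/{n}10.png",vision.grab_frame(n)[:,:,::-1])
E
```

```text
[-1.  -3.   4.4]
[-0.2  0.4 -0.3] [0.60198635 0.04877697 0.06510193]
False
[  8.  42.  20.  63. -44. 103.  41.]
33.4833
```

View pics/side10.png

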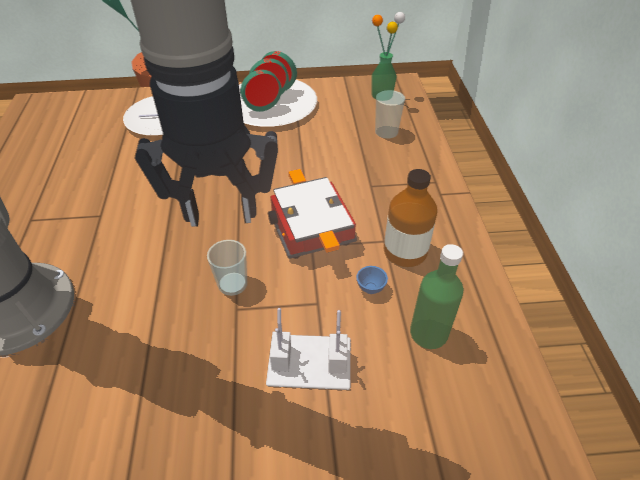

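View pics/top10.png

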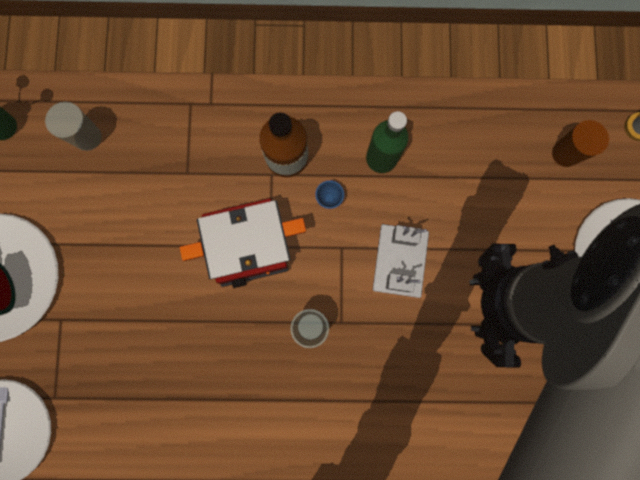

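```bash
python3 - <<'E'
from h import *
P0=np.array([.576,.1525,np.radians(14.15)])
for n in("side","top"):
    for s in((.075,.135),(-.135,-.075)):
        r=[]
        roi=mask(n,[tf(P0,box(-.03,.03,*s,.04,.09))])>0
        for i in("0","10"):
            m=orm(np.ascontiguousarray(cv2.imread(f"pics/{n}{i}.png")[:,:,::-1]))*roi
            M=cv2.moments(m.astype(np.uint8),True);r.append((round(M["m10"]/M["m00"],2),round(M["m01"]/M["m00"],2),M["m00"]))
        print(n,s,r)
a=[cv2.imread(f"pics/side{i}.png")[160:260,255:365] for i in(0,10)]
cv2.imwrite("pics/v10.png",np.hstack([cv2.resize(x,(400,364),interpolation=2) for x in a]))
E
```

```text
side (0.075, 0.135) [(296.07, 176.06, 188.0), (296.48, 176.1, 180.0)]
side (-0.135, -0.075) [(328.67, 241.09, 319.0), (328.96, 241.1, 302.0)]
top (0.075, 0.135) [(190.76, 251.3, 340.0), (190.72, 250.94, 340.0)]
top (-0.135, -0.075) [(293.68, 227.01, 327.0), (293.79, 226.69, 325.0)]
```

View pics/v10.png

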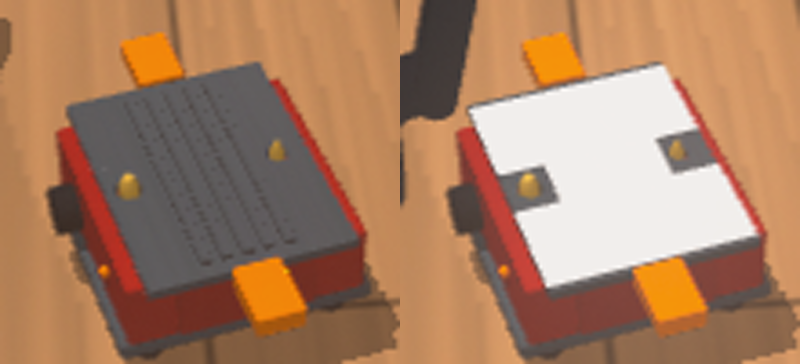

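The plate is seated the same as at the start, within 0.4 px at both tabs in both views. The pins stand out as far as before, and the bystanders haven't moved.

```bash
python3 - <<'E'
from station import robot,workorder
print(robot.current_time_s());print(workorder.close_job())
E
```

```text
33.5833
the job is handed in; nothing more can be done
None
```

The griddle plate is turned over and seated on both pins with its smooth pale side up. I handed the job in at 33.6 s; no verdict is reported.

**How it went:** I lifted the plate by its left tab and stood it in the wire rack. I then took the same tab from the other side, turned the plate over, and lowered it onto the pins under force feedback. After releasing it I backed the arm well clear.

**Final checks:**
- **Seating:** both orange tabs were within about 0.4 px of their starting positions in both views. The pins stand out of the plate as far as they did before.
- **Bystanders:** the bottles, tumbler and bowl look unmoved in the last pictures.
- **Force:** I read no sideways force while the pins entered the holes. At the end I pressed down on the ledges with about 16 N to make sure the plate was fully down.

**Disagreements:**
- The two cameras disagreed by about 2.5 mm in y, so I averaged them. The rack contact then put the plate about 1.7 mm off that average in y, so I shifted the placement by 1.3 mm.
- One of the two cameras gave a poor fit when I measured how the plate leaned in the rack; I used the side camera, and the regrip worked.

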